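# Unpack the pressing block into the squaring corner

## Task

Unpack the new beech pressing block for gluing-up: fold both top flaps of the small cardboard carton well back past upright, take out the wooden block that stands on end in it, and lay the block flat on the granite slab, one long side tight against the long bar of the aluminium corner stop and one end tight against the short bar. Lay it down under control rather than letting it topple on the stone, and do not disturb the other things on the bench.

Things in the scene. Friction and masses are not known exactly. Their poses are not given: they have to be found in the camera images.
- carton: Brown cardboard carton, fixed to the bench, 100 (its x) x 120 (its y) x 114 mm high, walls 4 mm; origin at the centre of its underside, z up. Two swinging flaps close its top, hinged on the top edges of its side walls (y = +60 and -60 mm); the two short end flaps already hang down outside
- carton_slot (a point): Centre of the slot floor in the carton, 10 mm above the bench; axes as the carton's. A cardboard insert (top 50 mm above the bench) has a 66 (x) x 24 (y) mm slot in which the block stands. Above the insert there is 46 mm of free room beside the block on each y side, only 16 mm on each x side
- flap_left (a joint): Angle of the flap hinged on the +y wall of the carton: 0 = closed (level), 1.57 = upright, up to 2.8 = folded far out; it stays where it is left (crease torque about 0.01 N m). The flap is 92 mm wide, 55 mm from hinge to free edge, 3 mm thick; starts partly open, 0.9 to 1.2
- flap_right (a joint): Same for the flap hinged on the -y wall of the carton; positive also opens outward
- flap_left_edge (a point): Middle of the free edge of the +y flap
- flap_right_edge (a point): Middle of the free edge of the -y flap
- block_center (a point): Centre of the beech pressing block, a wooden block 60 x 98 x 20 mm, 70 to 130 g: x along its 60 mm width, y its 98 mm length, z its 20 mm thickness. At the start it stands on end in the carton's slot: length vertical, width along the carton's x, thickness along the carton's y, its top 6 mm below the rim
- slab: Dark granite slab, fixed, 225 (its x) x 195 (its y) x 16 mm; origin at the centre of its underside, z up. Aluminium corner stop on top, two bars 12 mm thick, 24 mm high (screw heads 3 mm more): long bar along y (inner face at x = +92 mm, y -84 to +88 mm), short bar along x (inner face at y = -78 mm, x -32 to +92 mm)
- corner (a point): Inner corner of the stop, on the slab's top face, where the inner faces of the two bars meet; axes as the slab's: the free area lies toward -x (away from the long bar) and +y (away from the short bar). Fully home the block's centre is at x = -30 mm, y = +49 mm, z = +10 mm from here, its length along y
- bottle: Bystander: marbled drinking bottle, 70 mm dia x 193 mm, standing; origin at the centre of its underside
- phone: Bystander: black phone, 152 x 74 x 8 mm, lying flat; origin at the centre of its underside
- spool: Bystander: spool of dark red thread with black ends, 42 mm dia x 56 mm, standing; origin at the centre of its underside
- jar: Bystander: white glue jar with a brush in it, 42 mm dia x 92 mm, standing; origin at the centre of its underside
- tin: Bystander: round white balm tin, 69 mm dia x 29 mm; origin at the centre of its underside
Not all that is in view belongs to the job. What is meant by the carton is not blue, and is the larger of those in its own colour.

How it is judged:
By the outcome, as a careful person would: the job done as asked, in the order asked, and still so for the second after the job is handed in, with the robot touching nothing.
It also fails if it takes over 70 s, if anything falls off the work surface, if the arm or the gripper's body presses on something with over 40 N, if the wrist force passes 120 N, or if a joint passes its speed limit or range.

## Robot

A 7-joint arm with a two-finger parallel gripper is mounted at the origin on a cart in front of the work surface, level with it; the furniture and walls round the work are solid. World frame = base frame: x ahead of the robot, y to its left, z up, the work surface at z = 0. Lengths are in mm, angles in rad, forces in N, time in s.
With the tool pointing down it reaches from about 425 to 875 mm from the base axis. Payload 9.9 kg.
Tool frame: the origin (TCP) lies between the finger pads; the fingertips stand 8 mm ahead of it and the grasp point (between the pads) lies 11 mm behind it; z points along the fingers, y is the line along which they close (so a half turn about z gives the same grasp; the last joint's range is limited). The gripper opens to 85 mm and grips with 20 to 120 N. Pads are 22 mm wide; open, the fingers measure 114 mm over their backs; the gripper's body (76 mm by 85 mm) begins 54 mm behind the grasp point. The pads swing forward as they close: fully open they stand 13 mm farther back than shut.
Start: joints at [1.063, 0.576, 0.025, 1.437, -0.015, 1.129, -0.057], TCP at [277.583, -615.286, 239.289] pointing down, gripper open.
Joint ranges: [-2.76, 2.76], [-0.34, 2.15], [-1.52, 1.57], [0.19, 2.46], [-1.09, 4.23], [0.17, 1.99], [-2.82, 2.82]. Speed limits (rad/s): [2.22, 2.22, 3.01, 3.01, 3.14, 3.14, 3.14].

## Interface

Orientations are given as a unit quaternion [x, y, z, w].
In Python, from plant import telemetry, vision, arm, nets gives the robot as it stands.
- The arm moves only by the shell command python3 -m creep 'ROWS' [FORCE]. ROWS is JSON, a list of rows, each a list of 7 numbers: the shift along the tool's x, y, z in mm, then the turn, a rotation vector about the tool's x, y, z in degrees, then the opening in per cent of the stroke, from 0 (shut) to 100 (fully open). A call has 1 to 12 rows; each row is the pose to reach, as a shift and turn from the pose commanded when the call began, along the tool's axes at that moment; what a row does not reach only later rows make up. A row lasts 1/8 s, in which the tool goes at most 62.5 mm and 10.7 degrees, less where a joint would pass 70% of its speed; a pose out of reach is approached as far as the arm can. A call with a gripper value outside its range is refused whole. The fingers move at their own pace and stop on an object; FORCE is the grip in N (left out, the last holds). Time passes only in rows, so rows that repeat a pose let the fingers close. It gives the time, the measured TCP pose, the force, the opening and the grip force at its end, in the units of the state.
- telemetry.state(): the state, without advancing time (a new reading comes with each control period).
- vision.read_camera(name): name is "side" or "top"; returns the picture (400x640x3 uint8, blue, green, red); there is no depth.
- vision.camera_params(name): a dict with "K" (3x3 intrinsics, pixels), "R" (3x3) and "t" (3): a world point X has camera coordinates R X + t. Camera axes: x right, y down, z forward; pixel columns grow to the right and rows downward; lengths in mm; the calibration is good to about 2 mm. A picture is of the moment at which its call begins. camera_params takes no time and is no camera call.
- arm.job_done(): hands the job in; it is judged then, once.
Trained networks look in the newest picture that a camera, given by its name, has taken for a name from the list of things; names that differ only in an ending like _2 or _b are one class to them, and where a whole thing is asked for, a point or a joint stands for the part that bears it (a point fixed in the world has none). Each returns a list of dicts, best first, with "conf" (0 to 1); they miss things now and then, are a little off and sometimes report something else, mostly with a low value. They report only what shows in the picture. A call takes as long as a camera call. They do not tell look-alikes from the thing itself.
- nets.recognise(camera, name): "position" ([x, y, z] in mm, in world coordinates, good to about 4 mm: the middle of the surface that is visible of it).
The state is a dict: "t": time; "joint_positions": joint angles; "qvel": joint speeds; "joint_efforts": joint torques, N m; "eef_pos": TCP position; "tcp_rot": TCP orientation; "force": force on the tool from outside, world axes, zero at the start; "ft_torque": the same for the moment, N m; "width": opening from 0.0 (shut) to 1.0 (fully open); "finger_force": force on a finger pad.
Only numpy, scipy, OpenCV 4.12 (cv2) and the standard library are available. Lean on these libraries where they do the work, as an engineer would, in place of code of your own. Each camera call takes 0.05 s, during which the arm holds its last target. There are 200 camera calls.

## Working session

There is one attempt and no reset: what is moved stays moved. The work goes in short steps, Python scripts to look and compute and a shell command to move; the robot and the scene stay as the last step left them, time stands still between calls to the robot, and variables do not carry over. Pictures are saved under pics/ and viewed, at most 10 in all, crops included, and the job is handed in when it is done.

```bash
ls; mkdir -p pics
python3 - <<'E'
from plant import telemetry, vision, arm, nets
import cv2, numpy as np
s=telemetry.state(); print(s['t'],s['eef_pos'],s['tcp_rot'],s['width'],s['force'])
for c in ('top','side'):
    im=vision.read_camera(c); cv2.imwrite(f'pics/{c}0.png',im)
    p=vision.camera_params(c); print(c,np.round(p['K'],1).tolist(),np.round(p['R'],3).tolist(),np.round(p['t'],1).tolist())
    for n in ['carton','carton_slot','flap_left_edge','flap_right_edge','block_center','slab','corner','bottle','phone','spool','jar','tin']:
        print(n,[(np.round(d['position']).tolist(),round(d['conf'],2)) for d in nets.recognise(c,n)[:3]])
E
```

```text
pics
0.0 [ 277.3780055  -614.90389133  238.44750906] [ 9.77635776e-01  2.10303618e-01 -2.19469925e-04 -7.93148992e-04] 1.0042012285000077 [ 0.76718224  0.61227982 -0.48889912]
top [[477.3, 0.0, 322.9], [0.0, 477.3, 194.7], [0.0, 0.0, 1.0]] [[0.004, -1.0, 0.005], [-0.996, -0.004, -0.094], [0.094, -0.005, -0.996]] [-4.1, 581.8, 1542.1]
carton [([583.0, 32.0, 76.0], 0.83), ([688.0, 224.0, 89.0], 0.62), ([519.0, 209.0, 117.0], 0.57)]
carton_slot [([517.0, 216.0, 114.0], 0.91), ([698.0, 216.0, 87.0], 0.81)]
flap_left_edge [([705.0, 251.0, 89.0], 0.8), ([584.0, 61.0, 78.0], 0.72), ([513.0, 250.0, 139.0], 0.69)]
flap_right_edge [([693.0, 202.0, 87.0], 0.82), ([520.0, 162.0, 144.0], 0.75), ([597.0, 20.0, 74.0], 0.68)]
block_center [([520.0, 203.0, 105.0], 0.55), ([522.0, 208.0, 117.0], 0.39), ([665.0, 425.0, 60.0], 0.25)]
slab [([496.0, -165.0, 15.0], 0.89)]
corner [([496.0, -168.0, 18.0], 0.84)]
bottle [([516.0, 214.0, 115.0], 0.65), ([656.0, -406.0, 149.0], 0.57)]
phone [([441.0, -441.0, 6.0], 0.82)]
spool [([722.0, 70.0, 57.0], 0.66)]
jar [([662.0, 425.0, 61.0], 0.52)]
tin [([660.0, -403.
[... 329 characters left out ...]
, 52.0, 75.0], 0.75), ([515.0, 261.0, 112.0], 0.56)]
flap_left_edge [([516.0, 253.0, 138.0], 0.86), ([597.0, 53.0, 79.0], 0.63), ([699.0, 254.0, 97.0], 0.62)]
flap_right_edge [([521.0, 161.0, 143.0], 0.73), ([693.0, 205.0, 86.0], 0.57), ([494.0, -157.0, 15.0], 0.52)]
block_center []
slab [([492.0, -157.0, 14.0], 0.82), ([523.0, 164.0, 141.0], 0.38)]
corner [([492.0, -160.0, 17.0], 0.59), ([519.0, 165.0, 143.0], 0.31)]
bottle [([656.0, -397.0, 112.0], 0.94), ([521.0, 164.0, 140.0], 0.62)]
phone [([442.0, -435.0, 8.0], 0.79)]
spool [([657.0, -398.0, 110.0], 0.49)]
jar [([494.0, -159.0, 15.0], 0.56), ([660.0, 446.0, 37.0], 0.5)]
tin [([497.0, 475.0, 29.0], 0.74), ([654.0, -397.0, 110.0], 0.41)]
```

View pics/top0.png

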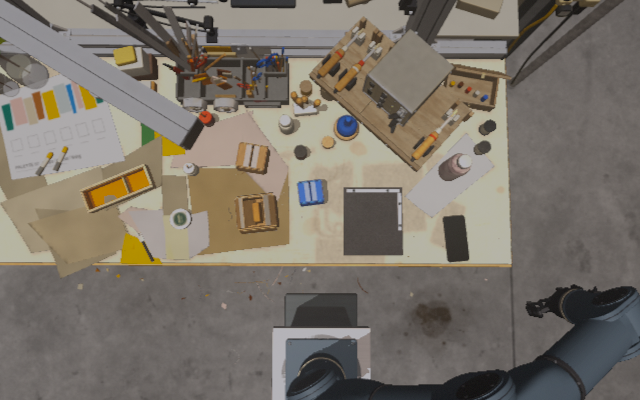

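View pics/side0.png

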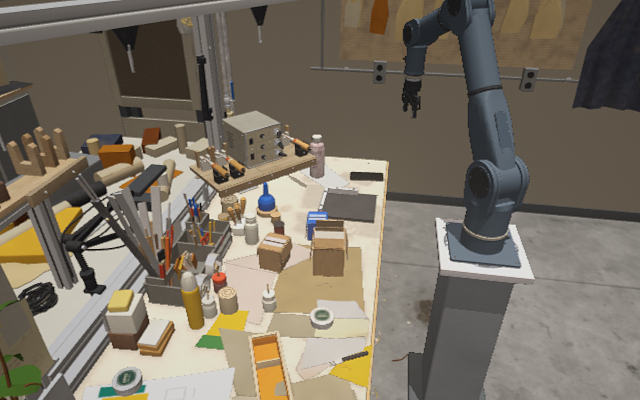

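The pictures show three cartons in top view: a large brown one at (257,213), a small brown one at (252,157) and a blue one at (311,192). I choose the larger brown one at (257,213). The slab is at (373,221), with its long bar along the top edge (far x) and its short bar along the right edge (−y). I'll check both in a close crop.

```bash
cat > h.py <<'E'
import cv2, numpy as np
from plant import telemetry, vision, arm, nets
P={c:vision.camera_params(c) for c in ('top','side')}
def proj(c,X):
    p=P[c]; q=(np.atleast_2d(X)@np.array(p['R']).T+np.array(p['t']))@np.array(p['K']).T
    return q[:,:2]/q[:,2:]
def ray(c,uv,z):
    p=P[c]; R=np.array(p['R']); o=-R.T@np.array(p['t']); d=R.T@np.linalg.solve(p['K'],[uv[0],uv[1],1])
    return o+d*(z-o[2])/d[2]
def crop(im,u,v,w,h,k): 
    return cv2.resize(im[v:v+h,u:u+w],None,fx=k,fy=k,interpolation=cv2.INTER_CUBIC)
E
python3 - <<'E'
from h import *
a=cv2.imread('pics/top0.png'); b=cv2.imread('pics/side0.png')
tl=crop(a,217,183,80,60,5); tr=crop(b,290,205,80,60,5)
bl=crop(a,325,183,100,75,4); br=crop(b,305,175,100,75,4)
cv2.imwrite('pics/c1.png',np.vstack([np.hstack([tl,tr]),np.hstack([bl,br])]))
# slab
g=a[180:262,335:412].astype(int); m=((g.max(2)<95)).astype(np.uint8)
n,l,st,_=cv2.connectedComponentsWithStats(m); k=1+st[1:,4].argmax()
r=cv2.minAreaRect(np.argwhere(l==k)[:,::-1].astype(np.float32)+[335,180]) if 0 else cv2.minAreaRect((np.argwhere(l==k)[:,::-1]+[335,180]).astype(np.float32))
bx=cv2.boxPoints(r); print(r); print([ray('top',p,16).round(1).tolist() for p in bx])
E
```

```text
((373.0, 221.0), (66.0, 58.0), 90.0)
[[605.4, -71.7, 16.0], [606.2, -264.3, 16.0], [388.7, -261.7, 16.0], [388.0, -71.6, 16.0]]
```

View pics/c1.png

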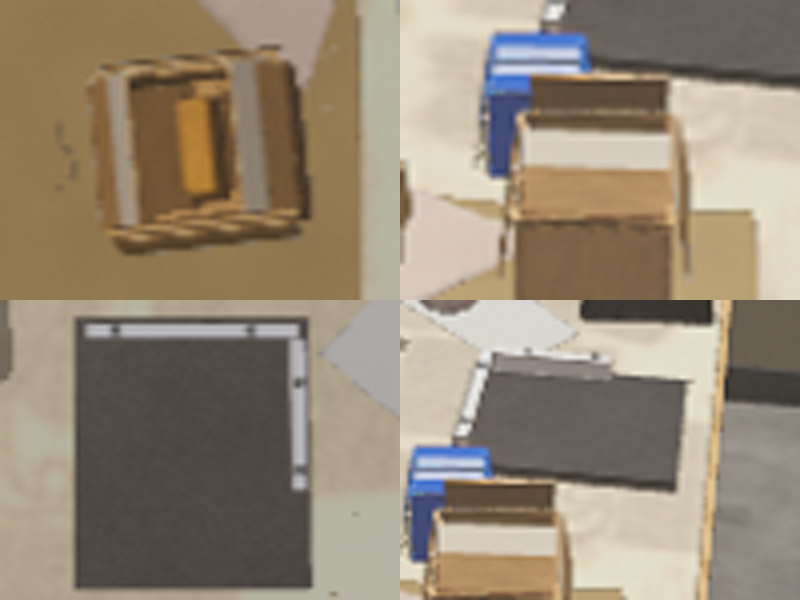

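The close crop confirms the large brown carton, open at the top, with the beech block standing in it (block top centre at about top px (256,211)). The flaps are to its left (+y) and right (−y), tilted partly open. The slab's long bar is on the far side and its short bar on the −y side.

Run:
```python
from h import *
T=lambda U,V,k,u,v:((U+.5)/k-.5+u,(V+.5)/k-.5+v)
print('block', [ray('top',T(U,V,5,217,183),108).round(1).tolist()[:2] for U,V in [(179,98),(210,95),(217,190),(187,194),(198,144)]])
print('rim', [ray('top',T(U,V,5,217,183),114).round(1).tolist()[:2] for U,V in [(100,72),(285,50),(118,245),(303,225)]])
print('slab',[ray('top',T(U,V-300,4,325,183),16).round(1).tolist()[:2] for U,V in [(76,318),(308,318),(311,588),(75,588)]])
print('inner', [ray('top',T(U,V-300,4,325,183),40).round(1).tolist()[:2] for U,V in [(85,338),(288,338),(290,490)]])
p=np.array([517.5,211]);y=np.radians(5.5);
def W(x,yy,z): return [p[0]+x*np.cos(y)-yy*np.sin(y),p[1]+x*np.sin(y)+yy*np.cos(y),z]
ims={c:cv2.imread(f'pics/{c}0.png') for c in P}
out=[]
for c,(u,v) in (('top',(217,183)),('side',(290,205))):
    im=crop(ims[c],u,v,80,60,5)
    def L(pts,col):
        q=(proj(c,np.array(pts))-[u,v]+.5)*5-.5; cv2.polylines(im,[np.round(q).astype(int)],True,col,1)
    L([W(50,60,114),W(50,-60,114),W(-50,-60,114),W(-50,60,114)],(0,255,0))
    L([W(30,10,108),W(30,-10,108),W(-30,-10,108),W(-30,10,108)],(255,0,0))
    for s,col in((1,(0,0,255)),(-1,(255,255,0))):
        for a in(.9,1.05,1.2):
            e=s*(60-55*np.cos(a)); z=114+55*np.sin(a); L([W(46,e,z),W(-46,e,z)],col)
    out.append(im)
cv2.imwrite('pics/ov.png',np.hstack(out))
```

```text
block [[549.8, 217.9], [551.7, 198.7], [492.7, 193.4], [490.1, 211.9], [521.2, 205.6]]
rim [[565.3, 266.3], [579.5, 151.8], [458.3, 253.0], [471.1, 139.3]]
slab [[608.3, -70.5], [609.1, -263.1], [386.7, -262.9], [386.0, -69.5]]
inner [[589.3, -76.6], [590.0, -242.4], [466.2, -242.7]]
```

View pics/ov.png

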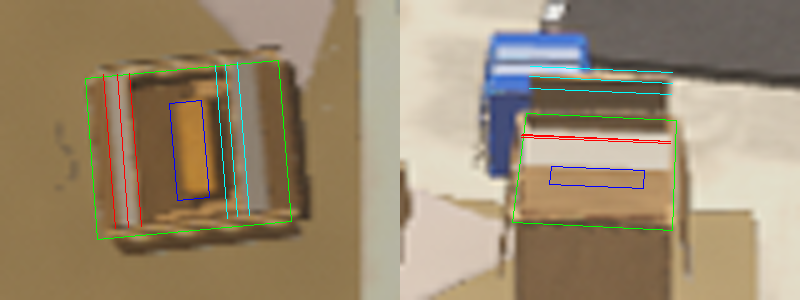

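```bash
cat >> h.py <<'E'
from scipy.spatial.transform import Rotation as Ro
CAR=np.array([520,205]); CY=6.0
def car(x,y,z):
    a=np.radians(CY); return [CAR[0]+x*np.cos(a)-y*np.sin(a),CAR[1]+x*np.sin(a)+y*np.cos(a),z]
def down(yaw): # tool z down, tool x at yaw (deg)
    return Ro.from_euler('z',yaw,degrees=True)*Ro.from_euler('x',180,degrees=True)
def to(p,R=None,lab=''):
    s=telemetry.state(); A=Ro.from_quat(s['tcp_rot']); R=A if R is None else R
    print(lab,np.round(A.inv().apply(np.array(p)-s['eef_pos']),1).tolist(),np.round((A.inv()*R).as_rotvec(degrees=True),1).tolist())
def st():
    s=telemetry.state(); R=Ro.from_quat(s['tcp_rot']); print('t',round(s['t'],2),'p',np.round(s['eef_pos'],1).tolist(),'xyaw',np.round(R.as_euler('ZYX',degrees=True),1).tolist(),'w',round(s['width'],3),'F',np.round(s['force'],1).tolist(),'ff',s['finger_force'],'q',np.round(s['joint_positions'],2).tolist())
E
python3 - <<'E'
from h import *
st(); to(car(0,0,225),down(6))
E
```

```text
t 1.3 p [277.6, -615.3, 239.3] xyaw [24.3, -0.0, -180.0] w 0.998 F [0.6, -0.0, 0.6] ff 0.0 q [1.06, 0.58, 0.02, 1.44, -0.02, 1.13, -0.06]
 [558.3, -648.0, 14.3] [-0.0, -0.0, 18.3]
```

```bash
python3 -m creep '[[375,-340,0,0,0,9,0],[375,-340,0,0,0,9,0],[375,-340,0,0,0,9,0],[375,-340,0,0,0,9,0],[375,-340,0,0,0,9,0],[375,-340,0,0,0,9,0],[375,-340,0,0,0,9,0],[375,-340,0,0,0,9,0],[558,-648,14,0,0,18.3,0],[558,-648,14,0,0,18.3,0],[558,-648,14,0,0,18.3,0],[558,-648,14,0,0,18.3,0]]' 20
python3 - <<'E'
from h import *
st(); to(car(0,0,225),down(6))
E
```

```text
t: 2.8
eef_pos: [506.4, 91.9, 230.0]
tcp_rot: [0.999, 0.052, 0.0, -0.0]
force: [0.4, -0.0, -0.9]
width: 0.002
finger_force: 0.0
t 2.8 p [506.4, 91.9, 230.0] xyaw [6.0, -0.1, -180.0] w 0.002 F [0.4, -0.0, -0.9] ff 0.0 q [-0.21, 0.35, -0.08, 1.87, 0.03, 0.93, -1.77]
 [25.3, -111.1, 5.1] [-0.0, -0.1, -0.0]
```

```bash
python3 -m creep '[[25,-111,5,0,0,0,0],[25,-111,5,0,0,0,0],[25,-111,35,0,0,0,0],[25,-111,35,0,0,0,0]]'
python3 - <<'E'
from h import *
st(); to(car(0,0,146),down(6)); to(car(0,82,146),down(6))
s=telemetry.state(); p=s['eef_pos']
a=vision.read_camera('side'); b=vision.read_camera('top')
print(proj('side',[p,p-[0,0,8]]),proj('top',[p]))
u,v=proj('side',[p])[0].astype(int)-[40,50]; u2,v2=proj('top',[p])[0].astype(int)-[40,50]
cv2.imwrite('pics/h1.png',np.hstack([crop(a,u,v,80,100,5),crop(b,u2,v2,80,100,5)])); print(u,v,u2,v2)
E
```

```text
t: 3.3
eef_pos: [518.2, 202.6, 193.1]
tcp_rot: [0.999, 0.053, -0.002, 0.001]
force: [-0.1, -0.9, 0.5]
width: -0.004
finger_force: 0.0
t 3.3 p [518.2, 202.6, 193.1] xyaw [6.0, 0.2, 179.9] w -0.004 F [-0.1, -0.9, 0.5] ff 0.0 q [-0.39, 0.45, -0.1, 1.81, 0.05, 0.89, -1.98]
 [2.2, -2.2, 47.1] [0.1, 0.2, 0.0]
 [2.2, -84.2, 47.0] [0.1, 0.2, 0.0]
[[329.53168715 216.4685791 ]
 [329.48557123 218.59188156]] [[253.30591118 210.69249334]]
289 166 213 160
```

View pics/h1.png

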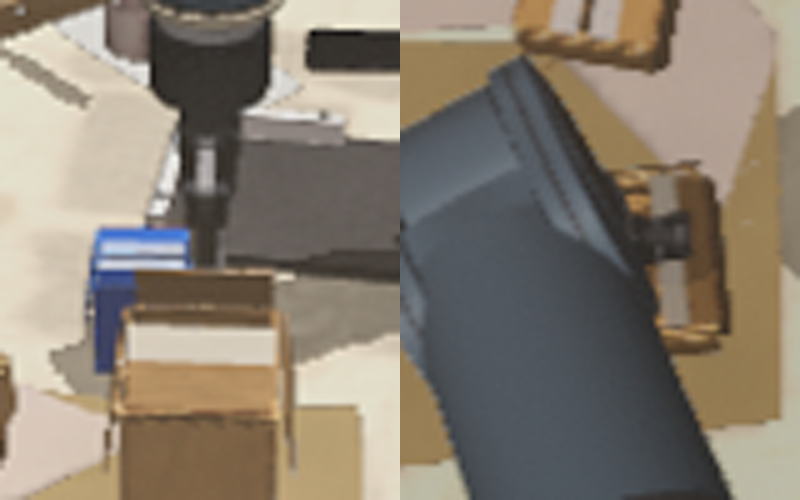

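The finger tip ends at about crop (207,268), where 8 mm ahead of the TCP should appear, so the calibration holds. Now I'll sweep the left flap, then the right.

```bash
python3 -m creep '[[2,-2,50,0,0,0,0],[2,-2,50,0,0,0,0],[2,-30,50,0,0,0,0],[2,-50,50,0,0,0,0],[2,-68,50,0,0,0,0],[2,-84,50,0,0,0,0],[2,-84,50,0,0,0,0],[2,-84,50,0,0,0,0]]'
python3 - <<'E'
from h import *
st(); to(car(0,82,143),down(6)); to(car(0,0,143),down(6))
E
```

```text
t: 4.4
eef_pos: [512.9, 285.9, 144.7]
tcp_rot: [0.999, 0.052, -0.0, 0.0]
force: [0.2, -0.9, -0.6]
width: 0.003
finger_force: 0.0
t 4.4 p [512.9, 285.9, 144.7] xyaw [6.0, 0.0, 180.0] w 0.003 F [0.2, -0.9, -0.6] ff 0.0 q [-0.53, 0.54, -0.09, 1.79, 0.06, 0.81, -2.12]
 [-1.4, -0.8, 1.7] [0.0, 0.0, -0.0]
 [-1.3, 81.2, 1.7] [0.0, 0.0, -0.0]
```

```bash
python3 -m creep '[[0,40,0,0,0,0,0],[-1,81,1,0,0,0,0],[-1,110,1,0,0,0,0],[-1,130,1,0,0,0,0],[-1,148,1,0,0,0,0],[-1,164,1,0,0,0,0],[-1,164,1,0,0,0,0],[-1,164,1,0,0,0,0],[-1,140,-40,0,0,0,30],[-1,81,-80,0,0,0,50],[-1,81,-80,0,0,0,50],[-1,81,-80,0,0,0,50]]'
python3 - <<'E'
from h import *
st(); to(car(0,0,143),down(6))
b=vision.read_camera('top');a=vision.read_camera('side')
cv2.imwrite('pics/f1.png',np.hstack([crop(a,290,170,80,100,5),crop(b,217,160,80,100,5)]))
E
```

```text
t: 5.9
eef_pos: [519.8, 207.2, 224.8]
tcp_rot: [0.999, 0.054, 0.0, -0.0]
force: [-0.0, -0.6, -0.1]
width: 0.499
finger_force: 0.0
t 5.9 p [519.8, 207.2, 224.8] xyaw [6.1, -0.0, -180.0] w 0.499 F [-0.0, -0.6, -0.1] ff 0.0 q [-0.39, 0.42, -0.11, 1.77, 0.05, 0.96, -1.98]
 [-0.1, 2.2, 81.8] [-0.0, -0.0, 0.1]
```

View pics/f1.png

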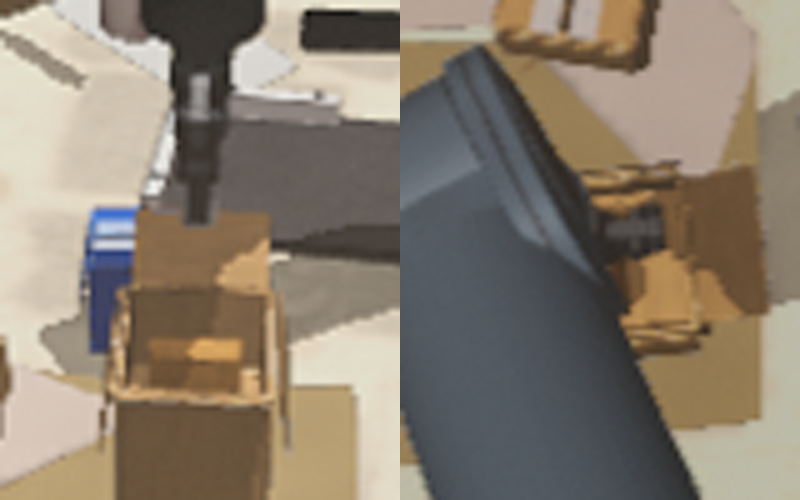

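Both flaps are folded well out: the right one lies outward at top crop (690–770, 170–310), and the left one is edge-on to the side camera. The block top shows at side crop (195,350). I'll check the block position from that, then grasp.

Run:
```python
from h import *
for U,V in [(195,350),(148,340),(242,340),(242,361),(148,361)]: print(ray('side',((U+.5)/5-.5+290,(V+.5)/5-.5+170),108).round(1))
to(car(0,0,105),down(6)); to([520.5,205.5,98],down(6))
```

```text
[518.7 209.2 108. ]
[550.5 203.6 108. ]
[490.2 193.1 108. ]
[487.3 215.9 108. ]
[546.7 226.2 108. ]
 [0.3, -0.2, 118.9] [0.1, 0.1, -0.0]
 [0.9, -0.6, 125.9] [0.1, 0.1, -0.0]
```

```bash
python3 -m creep '[[0,0,60,0,0,0,50],[0,0,110,0,0,0,50],[0,0,143,0,0,0,50],[0,0,143,0,0,0,50],[0,0,143,0,0,0,50],[0,0,143,0,0,0,20],[0,0,143,0,0,0,0],[0,0,143,0,0,0,0],[0,0,143,0,0,0,0],[0,0,143,0,0,0,0]]' 40
python3 - <<'E'
from h import *
st()
E
```

```text
t: 7.25
eef_pos: [521.1, 206.2, 83.2]
tcp_rot: [0.999, 0.052, 0.001, -0.0]
force: [0.0, -0.6, 7.9]
width: 0.227
finger_force: 40.2
t 7.25 p [521.1, 206.2, 83.2] xyaw [6.0, -0.1, -180.0] w 0.227 F [0.0, -0.6, 7.9] ff 40.19210636615753 q [-0.4, 0.59, -0.09, 1.92, 0.09, 0.63, -2.01]
```

```bash
python3 -m creep '[[0,0,-15,0,0,0,0],[0,0,-40,0,0,0,0],[0,0,-80,0,0,0,0],[0,0,-120,0,0,0,0],[0,0,-150,0,0,0,0],[0,0,-150,0,0,0,0],[0,0,-150,0,0,0,0]]'
python3 - <<'E'
from h import *
st()
to([548,-215,233],down(0))
E
```

```text
t: 8.12
eef_pos: [519.7, 205.8, 231.8]
tcp_rot: [0.999, 0.052, -0.0, 0.0]
force: [0.6, 0.4, -1.4]
width: 0.228
finger_force: 39.3
t 8.12 p [519.7, 205.8, 231.8] xyaw [6.0, 0.0, 180.0] w 0.228 F [0.6, 0.4, -1.4] ff 39.261576533317566 q [-0.39, 0.41, -0.11, 1.76, 0.05, 0.98, -1.98]
 [-15.8, 421.5, -1.2] [0.0, 0.0, 6.0]
```

```bash
python3 -m creep '[[-10,60,0,0,0,1,0],[-15,120,0,0,0,2,0],[-20,180,0,0,0,3,0],[-30,240,0,0,0,4,0],[-40,300,0,0,0,5,0],[-45,350,0,0,0,6,0],[-45,387,0,0,0,6,0],[-45,387,0,0,0,6,0],[-45,387,60,0,0,6,0],[-45,387,110,0,0,6,0],[-45,387,110,0,0,6,0],[-45,387,110,0,0,6,0]]'
python3 - <<'E'
from h import *
st()
to([515,-180,95],down(0))
E
```

```text
t: 9.62
eef_pos: [516.5, -183.2, 122.9]
tcp_rot: [1.0, 0.0, 0.0, -0.0]
force: [0.1, -0.5, -0.5]
width: 0.231
finger_force: 39.4
t 9.62 p [516.5, -183.2, 122.9] xyaw [0.0, -0.0, -180.0] w 0.231 F [0.1, -0.5, -0.5] ff 39.4424968957901 q [0.26, 0.52, 0.0, 1.92, -0.0, 0.7, -1.31]
 [-1.5, -3.2, 27.9] [-0.0, -0.0, 0.0]
```

```bash
python3 -m creep '[[0,0,28,0,0,0,0],[0,0,30,0,0,0,0],[0,0,32,0,0,0,0],[0,0,34,0,0,0,0],[0,0,34,0,0,0,0],[0,0,34,0,0,0,0]]' 20
python3 - <<'E'
from h import *
st()
a=vision.read_camera('side'); b=vision.read_camera('top')
u,v=proj('side',[516,-183,70])[0].astype(int)-[40,50];u2,v2=proj('top',[516,-183,70])[0].astype(int)-[40,50];print(u,v,u2,v2)
cv2.imwrite('pics/s1.png',np.hstack([crop(a,u,v,80,100,5),crop(b,u2,v2,80,100,5)]))
E
```

```text
t: 10.38
eef_pos: [516.6, -183.9, 89.2]
tcp_rot: [1.0, -0.0, 0.001, 0.0]
force: [-0.5, 0.5, 6.8]
width: 0.225
finger_force: 40.6
t 10.38 p [516.6, -183.9, 89.2] xyaw [-0.0, -0.1, 180.0] w 0.225 F [-0.5, 0.5, 6.8] ff 40.57440519332886 q [0.26, 0.57, -0.0, 1.95, 0.0, 0.62, -1.32]
303 140 339 164
```

View pics/s1.png

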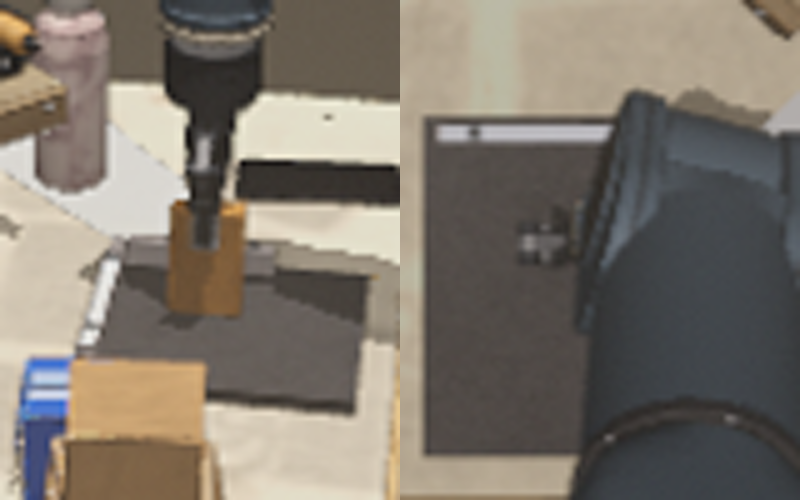

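The block stands upright on the slab: side crop (170–245, 200–315), bottom in contact. Next I'll release it, rise, turn the gripper 90° and test the tilt in free air.

```bash
python3 -m creep '[[0,0,0,0,0,0,25],[0,0,0,0,0,0,30],[0,0,0,0,0,0,40],[0,0,0,0,0,0,50],[0,0,0,0,0,0,55],[0,0,-30,0,0,0,55],[0,0,-80,0,0,0,55],[0,0,-130,0,0,0,55],[0,0,-180,0,0,0,55],[0,0,-180,0,0,0,55]]' 20
python3 - <<'E'
from h import *
st()
E
python3 -m creep '[[0,0,0,0,0,-11,90],[0,0,0,0,0,-21,100],[0,0,0,0,0,-32,100],[0,0,0,0,0,-42,100],[0,0,0,0,0,-53,100],[0,0,0,0,0,-63,100],[0,0,0,0,0,-74,100],[0,0,0,0,0,-84,100],[0,0,0,0,0,-90,100],[0,0,0,0,0,-90,100]]'
python3 - <<'E'
from h import *
st()
a=vision.read_camera('side')
u,v=proj('side',[516,-183,70])[0].astype(int)-[40,50]
cv2.imwrite('pics/s2.png',crop(a,u,v,80,100,5))
E
```

```text
t: 11.72
eef_pos: [517.5, -184.2, 271.6]
tcp_rot: [1.0, -0.0, 0.004, 0.001]
force: [0.2, 0.3, -0.7]
width: 0.551
finger_force: 0.0
t 11.72 p [517.5, -184.2, 271.6] xyaw [-0.0, -0.4, 179.9] w 0.551 F [0.2, 0.3, -0.7] ff 0.0 q [0.25, 0.36, 0.01, 1.73, -0.0, 1.05, -1.31]
t: 12.98
eef_pos: [515.3, -183.6, 266.7]
tcp_rot: [0.707, 0.707, -0.0, -0.001]
force: [0.3, 0.8, -0.5]
width: 1.002
finger_force: 0.0
t 12.97 p [515.3, -183.6, 266.7] xyaw [89.9, -0.0, -179.9] w 1.002 F [0.3, 0.8, -0.5] ff 0.0 q [0.51, 0.37, -0.35, 1.73, 0.15, 1.07, 0.1]
```

View pics/s2.png

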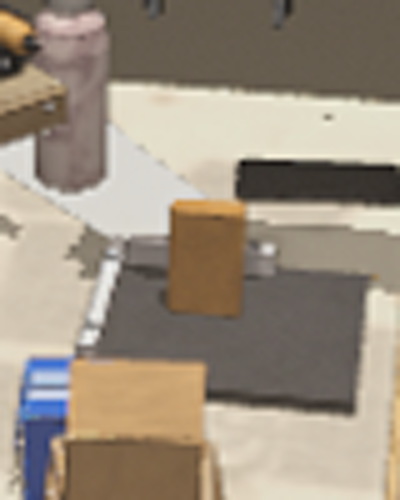

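The block stands freely on the slab at side crop (168–243, 200–315). Tilt test next.

```bash
python3 -m creep '[[-20,1,0,0,10,0,100],[-40,1,0,0,20,0,100],[-57,1,0,0,30,0,100],[-57,1,0,0,40,0,100],[-57,1,0,0,45,0,100],[-57,1,0,0,45,0,100],[-57,1,0,0,45,0,100]]'
python3 - <<'E'
from h import *
st(); R=Ro.from_quat(telemetry.state()['tcp_rot']); print(R.as_matrix().round(2).tolist())
G=Ro.from_euler('x',45,degrees=True)*down(90)
to([516,-240.5,126.5],G)
for U,V in [(168,310),(240,315)]: print(ray('side',((U+.5)/5-.5+303,(V+.5)/5-.5+140),16).round(1))
E
```

```text
t: 13.9
eef_pos: [517.2, -239.7, 268.1]
tcp_rot: [0.653, 0.654, 0.27, -0.27]
force: [-0.0, -0.4, 0.8]
width: 0.999
finger_force: 0.0
t 13.9 p [517.2, -239.7, 268.1] xyaw [90.0, -44.9, -180.0] w 0.999 F [-0.0, -0.4, 0.8] ff 0.0 q [0.95, 0.73, -0.49, 1.41, -0.35, 1.5, 0.61]
[[-0.0, 1.0, -0.0], [0.71, 0.0, 0.71], [0.71, -0.0, -0.71]]
 [-100.5, -1.2, 99.7] [-0.0, 0.1, 0.0]
[ 543.2 -179.    16. ]
[ 484.7 -181.4   16. ]
```

```bash
python3 -m creep '[[-50,-1,50,0,0,0,100],[-100,-2,100,0,0,0,100],[-100,-2,100,0,0,0,100],[-100,-2,100,0,0,0,100],[-100,-2,130,0,0,0,90],[-100,-2,130,0,0,0,90],[-100,-2,130,0,0,0,90]]'
python3 - <<'E'
from h import *
st()
s=telemetry.state(); p=s['eef_pos']; R=Ro.from_quat(s['tcp_rot'])
a=vision.read_camera('side'); u,v=proj('side',[516,-200,80])[0].astype(int)-[30,40]
im=crop(a,u,v,60,60,8)
pts=np.array([p+R.apply([0,dy,z]) for dy in(-38,38) for z in(-11,0,8)])
for q in (proj('side',pts)-[u,v]+.5)*8-.5: cv2.circle(im,tuple(np.round(q).astype(int).tolist()),3,(0,0,255),-1)
cv2.imwrite('pics/g1.png',im); print(u,v)
to([515.5,-191.2,76.7],R)
E
```

```text
t: 14.78
eef_pos: [515.8, -220.4, 107.2]
tcp_rot: [0.653, 0.654, 0.271, -0.269]
force: [0.6, -0.0, -0.3]
width: 0.901
finger_force: 0.0
t 14.78 p [515.8, -220.4, 107.2] xyaw [90.1, -44.9, 179.8] w 0.901 F [0.6, -0.0, -0.3] ff 0.0 q [0.94, 0.89, -0.48, 1.57, -0.31, 1.2, 0.72]
314 145
 [-0.4, -0.2, 42.1] [0.0, 0.0, -0.0]
```

View pics/g1.png

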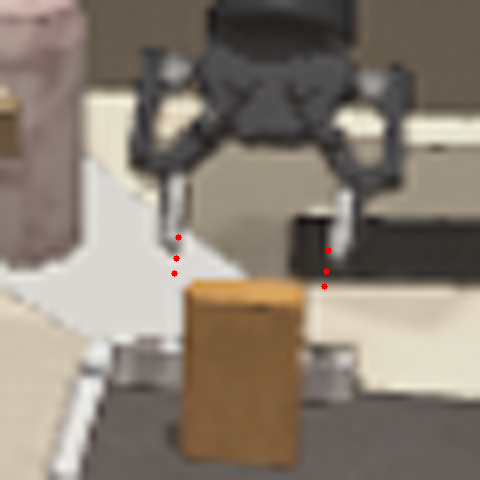

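The tips stand about 4 mm behind the TCP at 90 % opening (crop rows 250/262, marks at 258/271), straddling the block (185–303, 280–465) evenly. I'll advance and grip.

```bash
python3 -m creep '[[0,0,20,0,0,0,90],[0,0,40,0,0,0,90],[0,0,48,0,0,0,90],[0,0,48,0,0,0,85],[0,0,48,0,0,0,78],[0,0,48,0,0,0,70],[0,0,48,0,0,0,50],[0,0,48,0,0,0,40],[0,0,48,0,0,0,40]]' 40
python3 - <<'E'
from h import *
st()
E
```

```text
t: 15.95
eef_pos: [515.2, -185.9, 71.8]
tcp_rot: [0.654, 0.653, 0.271, -0.27]
force: [-0.3, -2.5, 5.8]
width: 0.688
finger_force: 44.1
t 15.95 p [515.2, -185.9, 71.8] xyaw [90.0, -45.0, 179.9] w 0.688 F [-0.3, -2.5, 5.8] ff 44.09450054168701 q [0.91, 0.91, -0.49, 1.65, -0.32, 1.09, 0.73]
```

```bash
python3 -m creep '[[14,0,-14,0,0,0,40],[28,0,-28,0,0,0,40],[28,0,-28,0,0,0,40],[30,0,-26,0,-10,0,40],[32,0,-24,0,-20,0,40],[34,0,-22,0,-30,0,40],[36,0,-20,0,-40,0,40],[38,0,-18,0,-50,0,40],[40,0,-16,0,-60,0,40],[42,0,-14,0,-70,0,40],[44,0,-12,0,-80,0,40],[44,0,-12,0,-90,0,40]]'
python3 - <<'E'
from h import *
st(); G=Ro.from_euler('x',-45,degrees=True)*down(90)
to([515,-163,110],G); to([515,-163,40],G)
E
```

```text
t: 17.45
eef_pos: [515.5, -162.2, 111.8]
tcp_rot: [0.663, 0.662, -0.247, 0.248]
force: [1.0, -0.2, -3.7]
width: 0.688
finger_force: 43.5
t 17.45 p [515.5, -162.2, 111.8] xyaw [89.9, 41.0, 179.9] w 0.688 F [1.0, -0.2, -3.7] ff 43.5053676366806 q [-0.55, 0.72, 0.51, 2.08, 0.68, 0.63, -0.74]
 [0.6, -0.5, 1.9] [0.1, -4.0, -0.1]
 [46.5, -0.7, 54.7] [0.1, -4.0, -0.1]
```

```bash
python3 -m creep '[[1,0,2,0,-4,0,40],[20,0,24,0,-4,0,40],[36,-0.5,42,0,-4,0,40],[46.5,-0.7,54.7,0,-4,0,40],[49,-0.7,58,0,-4,0,40],[51,-0.7,60,0,-4,0,40],[51,-0.7,60,0,-4,0,40],[51,-0.7,60,0,-4,0,40]]'
python3 - <<'E'
from h import *
st(); G=Ro.from_euler('x',-45,degrees=True)*down(90)
to([515,-163,28],G)
a=vision.read_camera('side');b=vision.read_camera('top')
for c in('side','top'): print([(np.round(d['position'],1).tolist(),round(d['conf'],2)) for d in nets.recognise(c,'block_center')])
cv2.imwrite('pics/l_side.png',a);cv2.imwrite('pics/l_top.png',b)
E
```

```text
t: 18.45
eef_pos: [514.2, -163.4, 32.6]
tcp_rot: [0.654, 0.654, -0.269, 0.268]
force: [0.0, -0.8, -0.6]
width: 0.69
finger_force: 43.5
t 18.45 p [514.2, -163.4, 32.6] xyaw [89.9, 44.7, -179.9] w 0.69 F [0.0, -0.8, -0.6] ff 43.50107967853546 q [-0.6, 0.93, 0.56, 2.1, 0.74, 0.49, -0.92]
 [3.5, 0.8, 3.0] [-0.1, -0.3, -0.0]
[([511.9, -119.5, 39.7], 0.63)]
[([514.8, -172.6, 36.0], 0.97)]
```

```bash
python3 -m creep '[[1,0,1,0,0,0,40],[2,0,2,0,0,0,40],[3,0,3,0,0,0,40],[3.5,0,3.5,0,0,0,40],[3.5,0,3.5,0,0,0,40],[3.5,0,3.5,0,0,0,40]]'
python3 - <<'E'
from h import *
st(); print(telemetry.state()['ft_torque'])
E
```

```text
t: 19.4
eef_pos: [514.1, -163.7, 28.8]
tcp_rot: [0.654, 0.653, -0.27, 0.269]
force: [-3.1, 9.9, 20.2]
width: 0.692
finger_force: 46.0
t 19.4 p [514.1, -163.7, 28.8] xyaw [89.9, 44.9, -180.0] w 0.692 F [-3.1, 9.9, 20.2] ff 46.03941857814789 q [-0.6, 0.94, 0.56, 2.1, 0.75, 0.48, -0.92]
[-0.73830692  0.30225294 -0.49049798]
```

```bash
python3 -m creep '[[-0.5,0,-0.5,0,0,0,40],[-0.5,0,-0.5,0,0,0,40],[-0.5,0,-0.5,0,0,0,72],[-0.5,0,-0.5,0,0,0,76],[-0.5,0,-0.5,0,0,0,85],[-0.5,0,-0.5,0,0,0,90],[-0.5,0,-0.5,0,0,0,92],[-0.5,0,-20,0,0,0,92],[-0.5,0,-60,0,0,0,92],[-0.5,0,-110,0,0,0,92],[-0.5,0,-110,0,0,0,92]]' 20
python3 - <<'E'
from h import *
st(); to([515,-85,150],down(90))
a=vision.read_camera('side');b=vision.read_camera('top')
for c in('side','top'): print([(np.round(d['position'],1).tolist(),round(d['conf'],2)) for d in nets.recognise(c,'block_center')])
cv2.imwrite('pics/m_side.png',a);cv2.imwrite('pics/m_top.png',b)
# orange mask blobs near the slab
for c,im in(('side',a),('top',b)):
    h=cv2.cvtColor(im,cv2.COLOR_BGR2HSV); m=((h[...,0]>6)&(h[...,0]<22)&(h[...,1]>90)&(h[...,2]>60)).astype(np.uint8)
    q=proj(c,np.array([[x,y,z] for x in(400,588) for y in(-242,-85) for z in(20,40)])); lo=q.min(0).astype(int);hi=q.max(0).astype(int)
    mm=np.zeros_like(m); mm[lo[1]:hi[1],lo[0]:hi[0]]=m[lo[1]:hi[1],lo[0]:hi[0]]
    P2=np.argwhere(mm)[:,::-1].astype(np.float32); r=cv2.minAreaRect(P2); print(c,len(P2),P2.min(0),P2.max(0),[ray(c,p,36).round(0).tolist()[:2] for p in cv2.boxPoints(r)])
    ex=np.array([[x,y,36] for x in(485,545) for y in(-219,-121)]); print(proj(c,ex).round(1).tolist())
E
```

```text
t: 20.78
eef_pos: [515.9, -83.4, 106.8]
tcp_rot: [0.654, 0.655, -0.267, 0.269]
force: [0.8, -0.1, -0.1]
width: 0.922
finger_force: 0.0
t 20.77 p [515.9, -83.4, 106.8] xyaw [90.0, 44.5, 179.8] w 0.922 F [0.8, -0.1, -0.1] ff 0.0 q [-0.7, 0.77, 0.48, 2.03, 0.62, 0.76, -0.83]
 [-31.4, -0.8, -29.7] [0.2, 44.5, 0.1]
[([512.4, -144.8, 37.1], 0.52)]
[([512.9, -165.1, 33.7], 0.66)]
side 307 [321. 194.] [351. 215.] [[588.0, -45.0], [521.0, -257.0], [459.0, -168.0], [529.0, 27.0]]
[[351.7, 193.7], [349.1, 206.2], [337.2, 192.4], [333.9, 204.8]]
top 598 [359. 206.] [389. 225.] [[544.0, -120.0], [545.0, -218.0], [483.0, -217.0], [482.0, -119.0]]
[[389.6, 224.3], [359.5, 224.2], [389.4, 205.9], [359.4, 205.8]]
```

The top view measurement shows the block lying flat at x 482–545, y −218…−119, aligned with the slab. Now I'll set the tool upright and yaw it for a two-finger push toward the long bar.

```bash
python3 -m creep '[[-31,0,-30,0,10,0,70],[-31,0,-30,0,20,0,70],[-31,0,-30,0,30,0,70],[-31,0,-30,0,40,0,70],[-31,0,-30,0,44.5,0,70],[-31,0,-30,0,44.5,0,70]]'; python3 -m creep '[[-15,-10,0,0,0,10,70],[-30,-20,0,0,0,20,70],[-50,-40,0,0,0,30,70],[-70,-55,0,0,0,40,70],[-84,-65,0,0,0,50,70],[-84,-65,0,0,0,60,70],[-84,-65,0,0,0,70,70],[-84,-65,0,0,0,80,70],[-84,-65,0,0,0,90,70],[-84,-65,0,0,0,90,70]]';python3 - <<'E'
from h import *
st(); to([450,-170,25],down(0))
E
```

```text
t: 21.72
eef_pos: [513.1, -91.0, 147.8]
tcp_rot: [0.71, 0.704, -0.003, 0.0]
force: [0.2, -0.6, 0.2]
width: 0.698
finger_force: 0.0
t: 22.98
eef_pos: [448.8, -169.9, 148.4]
tcp_rot: [1.0, 0.001, -0.002, 0.003]
force: [0.3, -0.4, 0.9]
width: 0.697
finger_force: 0.0
t 22.98 p [448.8, -169.9, 148.4] xyaw [0.1, 0.3, 179.7] w 0.697 F [0.3, -0.4, 0.9] ff 0.0 q [-0.06, 0.45, 0.46, 2.07, -0.29, 0.69, -0.98]
 [1.8, -0.6, 123.3] [0.3, 0.3, 0.1]
```

```bash
python3 -m creep '[[0,0,60,0,0,0,70],[0,0,110,0,0,0,70],[0,0,122,0,0,0,70],[0,0,122,0,0,0,70],[15,0,122,0,0,0,70],[25,0,122,0,0,0,70],[35,0,122,0,0,0,70],[45,0,122,0,0,0,70],[55,0,122,0,0,0,70],[62,0,122,0,0,0,70],[66,0,122,0,0,0,70],[66,0,122,0,0,0,70]]';python3 - <<'E'
from h import *
st()
E
```

```text
t: 24.48
eef_pos: [515.2, -171.7, 26.9]
tcp_rot: [1.0, -0.001, -0.001, 0.002]
force: [-0.5, -0.1, 0.0]
width: 0.697
finger_force: 0.0
t 24.48 p [515.2, -171.7, 26.9] xyaw [-0.1, 0.1, 179.8] w 0.697 F [-0.5, -0.1, 0.0] ff 0.0 q [0.02, 0.7, 0.33, 2.01, -0.44, 0.5, -0.91]
```

```bash
python3 -m creep '[[1,0,0,0,0,0,70],[2,0,0,0,0,0,70],[3,0,0,0,0,0,70],[4,0,0,0,0,0,70],[4,0,0,0,0,0,70]]' | egrep 'pos|^force'; python3 -m creep '[[1,0,0,0,0,0,70],[2,0,0,0,0,0,70],[3,0,0,0,0,0,70],[3,0,0,0,0,0,70]]'| egrep 'pos|^force'
```

```text
eef_pos: [519.1, -171.6, 27.0]
force: [0.0, 0.8, -0.0]
eef_pos: [519.3, -171.6, 26.8]
force: [-8.4, -0.1, 6.7]
```

```bash
python3 -m creep '[[-10,0,0,0,0,0,60],[-20,0,-30,0,0,0,50],[-20,0,-80,0,0,-10,25],[0,-20,-100,0,0,-20,25],[20,-40,-100,0,0,-30,25],[38,-60,-100,0,0,-40,25],[38,-81,-100,0,0,-50,25],[38,-81,-100,0,0,-60,25],[38,-81,-100,0,0,-70,25],[38,-81,-100,0,0,-80,25],[38,-81,-100,0,0,-90,25],[38,-81,-100,0,0,-90,25]]';python3 - <<'E'
from h import *
st(); to([557,-92,25],down(90)); to([557,-134.5,25],down(90))
b=vision.read_camera('top')
h=cv2.cvtColor(b,cv2.COLOR_BGR2HSV); m=((h[...,0]>6)&(h[...,0]<22)&(h[...,1]>90)&(h[...,2]>60))
m[:, :340]=0;m[:, 405:]=0;m[:185]=0;m[260:]=0
P2=np.argwhere(m)[:,::-1].astype(np.float32); print(len(P2),[ray('top',p,36).round(0).tolist()[:2] for p in cv2.boxPoints(cv2.minAreaRect(P2))])
E
```

```text
t: 27.1
eef_pos: [560.3, -90.4, 126.8]
tcp_rot: [0.708, 0.706, -0.001, 0.001]
force: [-0.8, 0.0, 0.7]
width: 0.25
finger_force: 0.0
t 27.1 p [560.3, -90.4, 126.8] xyaw [89.9, 0.2, -180.0] w 0.25 F [-0.8, 0.0, 0.7] ff 0.0 q [0.09, 0.54, -0.02, 1.86, 0.02, 0.74, 0.06]
 [-1.2, -3.2, 101.8] [-0.0, 0.2, -0.1]
 [-43.7, -3.1, 101.9] [-0.0, 0.2, -0.1]
84 [[587.0, -198.0], [587.0, -218.0], [532.0, -218.0], [532.0, -198.0]]
```

```bash
python3 -m creep '[[0,-3,60,0,0,0,25],[0,-3,95,0,0,0,25],[0,-3,101,0,0,0,25],[0,-3,101,0,0,0,25],[-10,-3,101,0,0,0,25],[-18,-3,101,0,0,0,25],[-26,-3,101,0,0,0,25],[-33,-3,101,0,0,0,25],[-38,-3,101,0,0,0,25],[-41,-3,101,0,0,0,25],[-41,-3,101,0,0,0,25]]'| egrep 'pos|^force'; python3 -m creep '[[-1,0,0,0,0,0,25],[-2,0,0,0,0,0,25],[-3,0,0,0,0,0,25],[-3,0,0,0,0,0,25]]'| egrep 'pos|^force'
```

```text
eef_pos: [556.9, -131.9, 25.7]
force: [-0.3, -0.8, -0.8]
eef_pos: [557.0, -134.8, 25.8]
force: [0.1, 0.2, 0.6]
```

```bash
python3 -m creep '[[-1,0,0,0,0,0,25],[-2,0,0,0,0,0,25],[-2,0,0,0,0,0,25]]'| egrep 'pos|^force'; python3 -m creep '[[-1,0,0,0,0,0,25],[-2,0,0,0,0,0,25],[-2,0,0,0,0,0,25]]'| egrep 'pos|^force'
```

```text
eef_pos: [557.0, -136.9, 25.8]
force: [0.1, -1.2, -0.9]
eef_pos: [556.9, -137.2, 25.9]
force: [-0.3, 5.0, 1.9]
```

```bash
python3 -m creep '[[-1,0,0,0,0,0,25],[-1,0,0,0,0,0,25]]'| egrep 'pos|^force'; python3 -m creep '[[10,0,0,0,0,0,25],[20,0,-40,0,0,0,25],[20,-20,-100,0,0,10,40],[10,-40,-110,0,0,20,70],[-10,-55,-110,0,0,30,70],[-25,-65,-110,0,0,40,70],[-40,-67,-110,0,0,50,70],[-57,-67,-110,0,0,60,70],[-57,-67,-110,0,0,70,70],[-57,-67,-110,0,0,80,70],[-57,-67,-110,0,0,90,70],[-57,-67,-110,0,0,90,70]]';python3 - <<'E'
from h import *
st(); to([495,-195,27],down(0))
E
```

```text
eef_pos: [556.9, -137.2, 25.8]
force: [-0.4, 8.1, 3.5]
t: 31.52
eef_pos: [490.1, -196.1, 136.1]
tcp_rot: [1.0, -0.0, -0.001, 0.002]
force: [0.6, 0.7, 0.1]
width: 0.699
finger_force: 0.0
t 31.52 p [490.1, -196.1, 136.1] xyaw [-0.0, 0.1, 179.7] w 0.699 F [0.6, 0.7, 0.1] ff 0.0 q [-0.01, 0.52, 0.44, 1.96, -0.32, 0.72, -0.95]
 [5.1, -1.5, 109.1] [0.3, 0.1, -0.0]
```

```bash
python3 -m creep '[[5,0,60,0,0,0,70],[5,0,100,0,0,0,70],[5,0,109,0,0,0,70],[5,0,109,0,0,0,70],[15,0,109,0,0,0,70],[23,0,109,0,0,0,70],[26,0,109,0,0,0,70],[28,0,109,0,0,0,70],[29,0,109,0,0,0,70],[29,0,109,0,0,0,70]]'| egrep 'pos|^force'; python3 -m creep '[[1,0,0,0,0,0,70],[2,0,0,0,0,0,70],[2,0,0,0,0,0,70]]'| egrep 'pos|^force'
```

```text
eef_pos: [518.6, -196.6, 27.1]
force: [-0.8, -0.0, -0.7]
eef_pos: [519.3, -196.6, 27.0]
force: [-5.6, -0.9, 4.0]
```

```bash
python3 -m creep '[[1,0,0,0,0,0,70],[1,0,0,0,0,0,70]]'| egrep 'pos|^force'; python3 -m creep '[[-10,0,0,0,0,0,70],[-25,0,-20,0,0,0,70],[-45,0,-80,0,0,0,70],[-45,0,-140,0,0,0,70],[-45,-50,-190,0,0,0,70],[-45,-100,-190,0,0,0,70],[-45,-150,-190,0,0,0,70],[-45,-200,-190,0,0,0,70],[-45,-220,-190,0,0,0,70],[-45,-220,-190,0,0,0,70]]';python3 - <<'E'
from h import *
a=vision.read_camera('side');b=vision.read_camera('top')
h=cv2.cvtColor(b,cv2.COLOR_BGR2HSV); m=((h[...,0]>6)&(h[...,0]<22)&(h[...,1]>90)&(h[...,2]>60))
m[:, :340]=0;m[:, 405:]=0;m[:185]=0;m[260:]=0
P2=np.argwhere(m)[:,::-1].astype(np.float32); print(len(P2),[ray('top',p,36).round(0).tolist()[:2] for p in cv2.boxPoints(cv2.minAreaRect(P2))])
tl=crop(b,335,180,80,60,5); tr=crop(a,300,170,80,60,5); bl=crop(b,217,173,80,60,5); br=crop(a,290,205,80,60,5)
cv2.imwrite('pics/fin.png',np.vstack([np.hstack([tl,tr]),np.hstack([bl,br])]))
E
```

```text
eef_pos: [519.3, -196.6, 26.9]
force: [-9.0, 0.4, 6.4]
t: 34.65
eef_pos: [477.5, 25.7, 216.3]
tcp_rot: [1.0, 0.001, -0.001, 0.002]
force: [0.9, -0.3, 0.9]
width: 0.704
finger_force: 0.0
563 [[528.0, -146.0], [587.0, -146.0], [587.0, -244.0], [528.0, -244.0]]
```

View pics/fin.png

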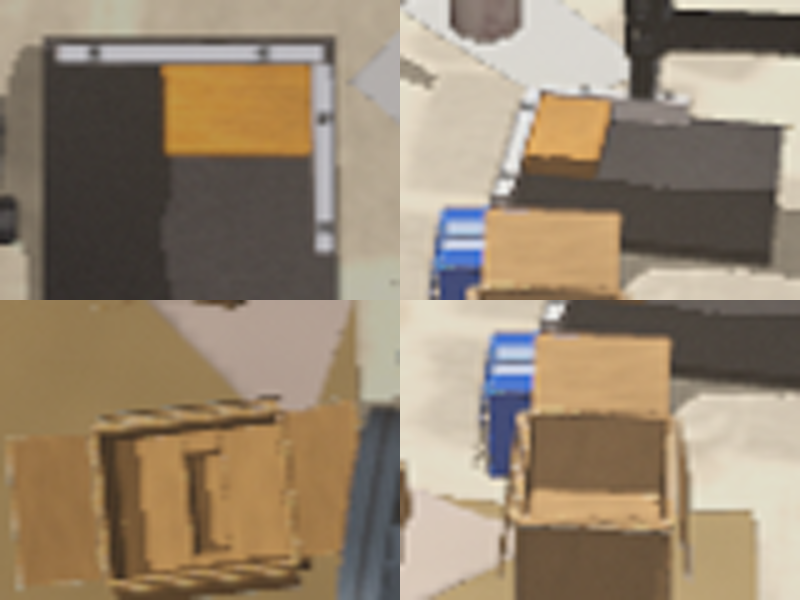

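The final picture shows the block flat in the corner: orange at top crop (163–312, 65–155), tight against both bars. Both flaps are folded far out, the carton is empty and the robot is clear of everything.

```bash
python3 -c "
from plant import arm; print(arm.job_done())"
```

```text
the job is handed in; nothing more can be done
None
```

The job is handed in at about 35 s: both flaps are folded far back, and the block was laid down in the grip, then pushed until it lay flat and tight against both bars of the stop, with no other bench item touched by any move.

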